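# Close the bench caliper on the steel tube

### The arm

A 6-joint arm with a two-finger parallel gripper is mounted at the origin on the work surface. World frame = base frame: x ahead of the robot, y to its left, z up, the work surface at z = 0. Lengths are in m, angles in degrees, forces in N, time in s.
With the tool pointing down it reaches from about 0.325 to 0.775 m from the base axis. Payload 5.5 kg.
Tool frame: the origin (TCP) lies at the centre of the arm's flange, where the gripper is bolted on; the fingertips stand 182 mm ahead of it and the grasp point (between the pads) lies 163 mm ahead of it; z points along the fingers, y is the line along which they close (so a half turn about z gives the same grasp; the last joint's range is limited). The gripper opens to 88 mm and grips with 3 to 60 N. Pads are 20 mm wide; open, the fingers measure 115 mm over their backs; the gripper's body (75 mm by 178 mm) begins 61 mm behind the grasp point.
Start: joints at [69.345, 5.22, 70.514, -0, 104.267, -3.249], TCP at [0.179, 0.573, 0.405] pointing down, gripper open.
Joint ranges: [-164.24, 164.24], [-49.07, 125.15], [9.68, 141.18], [-86.29, 266.29], [3.28, 154.24], [-151.56, 151.56]. Speed limits (degrees/s): [147.25, 147.25, 172.46, 180, 180, 180].

### API

Orientations are given as [roll, pitch, yaw] about the fixed x, y, z axes, in that order (R = Rz(yaw) Ry(pitch) Rx(roll)).
In Python, from station import r gives the robot as it stands. The module is installed in compiled form; this text tells all that it offers. Calls block until the motion is done:
- r.reach(position, orientation): joint-space move of the TCP to a pose.
- r.servo_line(position, rotation=None, speed=0.15): straight line of the TCP; rotation=None keeps the orientation; speed is the mean speed in m/s.
- r.move_joints(angles): joint-space move.
- r.let_go() and r.grab(squeeze=None): open the fingers fully, or close them until they stop; squeeze is the grip in N (None keeps the last).
- r.wait(seconds).
- r.inverse_kinematics(position, orientation): joint angles nearest the present ones, or None.
- r.sense(): the state.
- r.snapshot(name): name is "scene" or "top" or "wrist"; returns a dict with "frame" (400x640x3 uint8, red, green, blue), "fx", "fy", "cx", "cy" (pixels), "R" (3x3) and "t" (3): a world point X has camera coordinates R X + t. Camera axes: x right, y down, z forward; pixel columns grow to the right and rows downward; lengths in m; the calibration is good to about 2 mm. The wrist camera is an equidistant fisheye: a pixel r from the principal point sees the ray r / f radians off the axis. A picture is of the moment at which its call begins. There is no depth.
A pose or a line that the arm cannot do raises r.IKError and nothing moves.
- r.hand_in(): hands the job in; it is judged then, once.
The state is a dict: "clock": time; "joints": joint angles; "joint_vel": joint speeds; "joint_torque": joint torques, N m; "tcp_pos": TCP position; "orientation": TCP orientation; "contact_force": force on the tool from outside, world axes, zero at the start; "torque": the same for the moment, N m; "opening": finger opening in m; "gripper_force": force on a finger pad.
Only numpy, scipy, OpenCV 4.12 (cv2) and the standard library are available. Lean on these libraries where they do the work, as an engineer would, in place of code of your own. Each camera call takes 0.05 s, during which the arm holds its last target. There are 200 camera calls.

### The job

Gauge the steel tube on the bench caliper: stand it upright on the caliper's bed between the two open jaws and let go of it. Then slide the moving jaw by its thumb block, gently, until both jaws touch the tube, without cocking the sprung jaw out of line, and let go, leaving the jaws closed on the tube.

Things in the scene. Friction and masses are not known exactly. Their poses are not given: they have to be found in the camera images.
- tube: Plain steel tube standing on the bench, its bore open to above: outside diameter 40 mm, bore 28 mm, height 70 mm, 0.28 to 0.42 kg. Origin: centre of its underside; z along its axis. Not wanted: a solid rod of the same diameter and height, a square steel block (38 x 38 x 70 mm), a low brown disc. The three tall ones change places.
- caliper: Big caliper fixed on a blue-grey bed plate, 150 (x) x 250 (y) x 10 mm. Origin: centre of the bed's underside, z up. Beam along y, x = 28 to 52 mm, top at z = 30 mm. Both jaws reach from it to x = -50 mm, 12 mm thick, tops at z = 34 mm. Fixed jaw's face: y = -70 mm, looking to +y; the moving jaw's faces it. The tube stands on the bed between them.
- carriage (a joint): Sliding carriage: value = opening between the jaw faces (m), 0.085 to 0.105 at the start, 0.040 when shut on the tube; closes towards caliper -y. Black, top at z = 36 mm; on it a grey thumb block to pinch or push, 16 (x) x 24 (y) mm, top at z = 78 mm, centre at caliper x = 40 mm, y = opening - 30 mm. Slides with 3 N friction, stays where left.
- jaw: Moving steel jaw, on a sprung pivot of the carriage. Origin: on the upright pivot axis at caliper x = 40 mm, y = opening - 64 mm, z = 0; its x is parallel to the caliper's x when square. If the carriage is pushed on after the jaw has met the tube, the jaw cocks (6 N m per rad: about 0.5 degree per newton, or 1 degree per mm of overtravel) and springs back when relieved.
There are look-alikes about, which are no part of the job. Leave any black or orange look-alike of the tube alone.

How it is judged:
By the outcome, as a careful person would: the job done as asked, in the order asked, and still so for the second after the job is handed in, with the robot touching nothing.
It also fails if it takes over 43 s, if anything falls off the work surface, if the arm or the gripper's body presses on something with over 40 N, if the wrist force passes 120 N, or if a joint passes its speed limit or range.

## Working session

There is one attempt and no reset: what is moved stays moved. The work goes in short steps, each a Python script; the robot and the scene stay as the last script left them, time stands still between calls to the robot, and variables do not carry over. Pictures are saved under pics/ and viewed, at most 10 in all, crops included, and the job is handed in when it is done.

```bash
mkdir -p pics; cat > h.py <<'E'
import numpy as np, cv2
from station import r
def snap(n,f):
    s=r.snapshot(n); cv2.imwrite(f'pics/{f}.png',s['frame'][:,:,::-1]); np.save(f'pics/{f}.npy',s,allow_pickle=True); return s
def load(f): return np.load(f'pics/{f}.npy',allow_pickle=True).item()
def ray(s,u,v,fish=False):
    R=np.array(s['R']);t=np.array(s['t'])
    x=(u-s['cx'])/s['fx'];y=(v-s['cy'])/s['fy']
    if fish:
        a=np.hypot(x,y); d=np.array([np.sin(a)*x/max(a,1e-9),np.sin(a)*y/max(a,1e-9),np.cos(a)])
    else: d=np.array([x,y,1.])
    return -R.T@t, R.T@d
def onz(s,u,v,z,fish=False):
    c,d=ray(s,u,v,fish); return c+d*(z-c[2])/d[2]
def proj(s,X):
    p=np.array(s['R'])@np.array(X)+np.array(s['t']); return s['fx']*p[0]/p[2]+s['cx'],s['fy']*p[1]/p[2]+s['cy']
E
python3 - <<'E'
from h import *
a=snap('top','top1');b=snap('scene','sc1')
for s in(a,b): print(s['fx'],s['cx'],s['cy'],(-np.array(s['R']).T@s['t']).round(3),np.array(s['R']).round(2).tolist())
print(r.sense())
E
```

```text
502.9742709579012 318.75816651542107 196.45515282274184 [ 0.485 -0.095  0.961] [[0.01, -1.0, 0.01], [-1.0, -0.01, -0.08], [0.08, -0.01, -1.0]]
484.74194032808487 320.16591639213556 196.90828150435436 [1.139 0.551 0.653] [[-0.75, 0.66, -0.01], [0.39, 0.43, -0.81], [-0.53, -0.62, -0.58]]
{'clock': 0.1, 'joints': array([ 6.93461594e+01,  5.26039894e+00,  7.05760231e+01, -1.19899805e-03,
        1.04266029e+02, -3.25131680e+00]), 'joint_vel': array([ 0.02568429, -0.04998396, -0.18243225, -0.02165263, -0.01250326,
        0.10086449]), 'joint_torque': array([ 1.98399102e-03, -4.47853017e+01, -4.07570565e+01,  6.99101505e-02,
        2.83755187e-02, -1.04901496e-04]), 'tcp_pos': array([0.17950164, 0.57258101, 0.40359261]), 'orientation': array([-1.79897648e+02, -4.64990360e-03,  1.62597178e+02]), 'contact_force': array([0.15633899, 0.09837252, 0.73347274]), 'torque': array([ 0.02473304, -0.01043352, -0.02527279]), 'gripper_force': 0.0, 'opening': 0.0871991922452744}
```

View pics/top1.png

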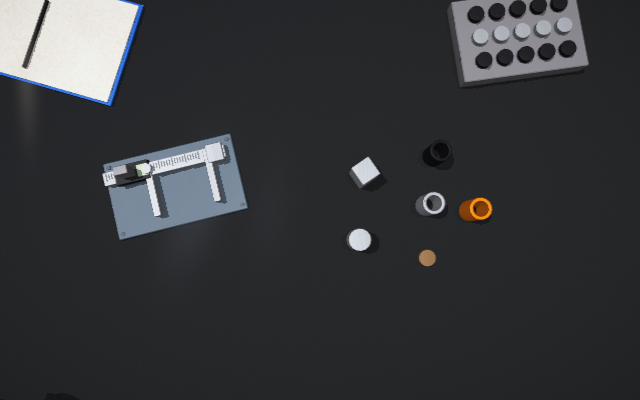

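View pics/sc1.png

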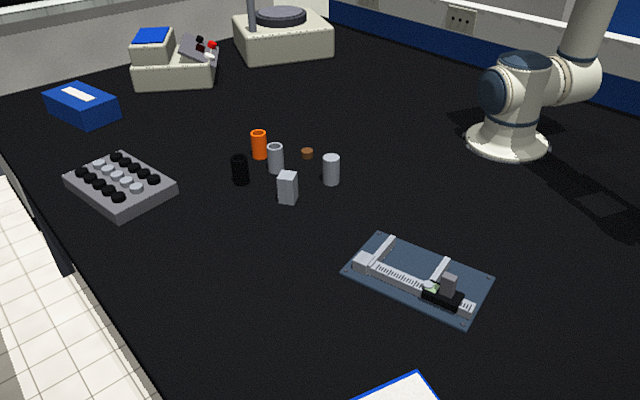

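The top view shows these candidates: steel tube with open bore (432,204), solid rod (360,240), square block (366,172), black tube (438,153), orange tube (480,209) and brown disc (427,257). Only (432,204) is steel-coloured with an open bore. The caliper bed is centred near (175,187), with the fixed jaw on the right (213,175) and the moving jaw and thumb block on the left (152,190)/(120,170).

```bash
python3 - <<'E'
from h import *
s=load('top1');f=s['frame'];b=load('sc1')
hsv=cv2.cvtColor(f,cv2.COLOR_RGB2HSV)
# bed
m=cv2.inRange(hsv,(95,50,70),(115,150,190)); m[:, :90]=0;m[:,260:]=0; m[:120]=0;m[260:]=0
m=cv2.morphologyEx(m,cv2.MORPH_CLOSE,np.ones((25,25)))
c=max(cv2.findContours(m,0,2)[0],key=cv2.contourArea)
rect=cv2.minAreaRect(c);bx=cv2.boxPoints(rect);print(rect)
P=np.array([onz(s,u,v,.010) for u,v in bx]);print(bx.round(1).tolist(),P.round(4).tolist())
print('sides',[np.linalg.norm(P[i]-P[(i+1)%4]).round(4) for i in range(4)],'ctr',P.mean(0))
for i in range(4):
  d=P[(i+1)%4]-P[i];print(np.degrees(np.arctan2(d[1],d[0])).round(2))
# tube bore / top ring
cr=f[180:230,400:460];g=cv2.cvtColor(cr,cv2.COLOR_RGB2GRAY)
mm=(g>150).astype(np.uint8)
c=max(cv2.findContours(mm,0,2)[0],key=cv2.contourArea);(u,v),ax,_=cv2.fitEllipse(c);u+=400;v+=180
X=onz(s,u,v,.07);print('tube',u,v,ax,X,'exp diam px',.04*s['fx']/(s['t'][2]-.07 if 0 else .89),'scene proj of top',proj(b,X))
A=cv2.resize(f[120:250,95:255],None,fx=4,fy=4,interpolation=2)[:,:,::-1]
B=cv2.resize(f[140:270,340:500][:, :],None,fx=4,fy=4,interpolation=2)[:,:,::-1]
cv2.imwrite('pics/crop1.png',cv2.resize(np.hstack([B,A]),(800,325),interpolation=3))
E
```

```text
((174.44361877441406, 186.22808837890625), (77.6839599609375, 132.8496856689453), 76.23921203613281)
[[100.69999694824219, 164.3000030517578], [229.6999969482422, 132.6999969482422], [248.1999969482422, 208.1999969482422], [119.19999694824219, 239.8000030517578]] [[0.6248, 0.3143, 0.01], [0.6875, 0.0704, 0.01], [0.5429, 0.0324, 0.01], [0.482, 0.2736, 0.01]]
sides [np.float64(0.2519), np.float64(0.1494), np.float64(0.2488), np.float64(0.1485)] ctr [0.58427893 0.17268297 0.01      ]
-75.58
-165.3
104.18
15.9
tube 433.3201332092285 202.55455780029297 (20.376197814941406, 20.9903564453125) [ 0.55128222 -0.3043432   0.07      ] exp diam px 22.605585211591066 scene proj of top (np.float64(274.30318662576104), np.float64(144.70439883205017))
```

View pics/crop1.png

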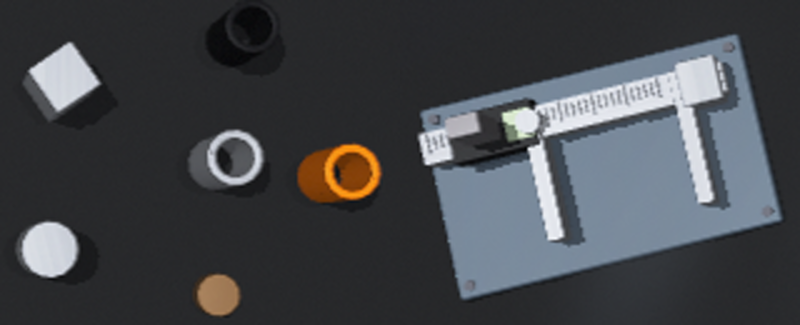

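The crop confirms it: (432,204) is the steel tube with an open bore, and the one at (360,240) is a solid rod. Tube top is at (0.551, -0.304). The bed is centred at (0.584, 0.173) with yaw ≈14.5°, and its sides match the 150×250 mm given. Next I grasp the tube, with the fingers closing along the free 45° diagonal.

```bash
python3 - <<'E'
from h import *
x,y=.5513,-.3043
r.reach([x,y,.30],[180,0,135])
r.servo_line([x,y,.213],speed=.12)
r.grab(30)
s=r.sense();print(s['clock'],s['opening'],s['gripper_force'],s['contact_force'],s['tcp_pos'])
r.servo_line([x,y,.33],speed=.2)
s=r.sense();print(s['clock'],s['opening'],s['contact_force'])
# above the tube goal in caliper
yw=np.radians(14.5);c=np.array([.5843,.1727]);R=np.array([[np.cos(yw),-np.sin(yw)],[np.sin(yw),np.cos(yw)]])
p=c+R@[-.012,-.035]
r.reach([*p,.33],[180,0,-165.5])
s=r.sense();print(s['clock'],s['tcp_pos'],s['orientation'],s['contact_force'])
w=snap('wrist','w1');snap('scene','sc2');print(w['fx'],w['cx'],w['cy'])
a=load('sc2')['frame'];cv2.imwrite('pics/view2.png',cv2.resize(np.hstack([w['frame'],a]),(800,250),interpolation=3)[:,:,::-1])
E
```

```text
5.125 0.039531783085068765 29.998900098726153 [-1.14421574  0.48613054  0.69266446] [ 0.55132324 -0.3042615   0.21297048]
5.8583 0.03951403791374234 [-0.12005967  0.50003285 -3.52929649]
7.475 [0.58173449 0.13480644 0.32984476] [-1.79971379e+02 -9.32069891e-03 -1.65603688e+02] [ 0.43884284  0.95564166 -3.15433654]
309.70691628693146 322.1334709456802 204.01019244396963
```

View pics/w1.png

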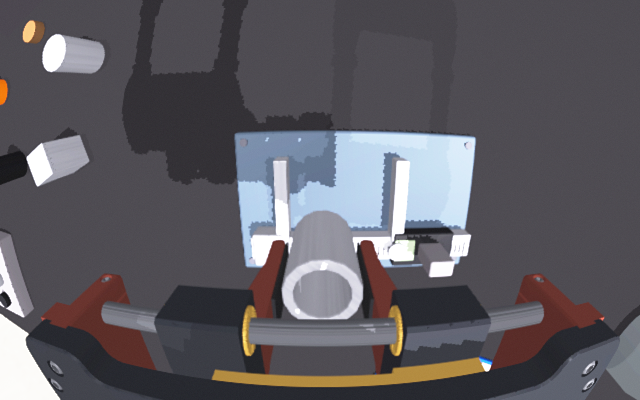

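The wrist view shows the tube upright in the grip at (322,270). The fixed jaw is at (282,195), the moving jaw at (400,195), and the near bed corners at (236,134) and (475,137). I'll cast those points into the caliper frame as a check.

```bash
python3 - <<'E'
from h import *
yw=np.radians(14.5);c=np.array([.5843,.1727]);R=np.array([[np.cos(yw),-np.sin(yw)],[np.sin(yw),np.cos(yw)]])
w=load('w1');t=load('top1')
def loc(s,u,v,z,f): return ((R.T@(onz(s,u,v,z,f)[:2]-c))*1000).round(1)
g=cv2.cvtColor(w['frame'],cv2.COLOR_RGB2GRAY).astype(int)
for row in (170,190,210):
    d=np.abs(np.diff(cv2.GaussianBlur(g.astype(np.float32),(3,3),0)[row]))
    for lo,hi in((265,300),(385,418)):
        e=[lo+i for i in range(hi-lo) if d[lo+i]>12 and d[lo+i]==d[lo+i-1:lo+i+2].max()]
        print(row,[(u+.5,int(d[u]),*loc(w,u+.5,row,.034,1)) for u in e])
for u,v in((236,134),(475,137)): print('bed',loc(w,u,v,.010,1))
print('tips',loc(w,281,157,.034,1),loc(w,401,159,.034,1))
# thumb block top in top view
f=t['frame']; print('thumb top',loc(t,120,169.5,.078,0))
print('top jaw tips',loc(t,95+553/5*1-553/5+ (555-400)/2.5,120+240/2.5,.034,0),loc(t,95+(707-400)/2.5,120+202/2.5,.034,0))
E
```

```text
170 [(273.5, 43, np.float64(-40.2), np.float64(-81.5)), (285.5, 40, np.float64(-40.1), np.float64(-70.4))]
170 [(395.5, 58, np.float64(-40.5), np.float64(30.8)), (408.5, 16, np.float64(-40.8), np.float64(43.4))]
190 [(271.5, 32, np.float64(-21.2), np.float64(-84.2)), (273.5, 36, np.float64(-21.2), np.float64(-82.3)), (274.5, 36, np.float64(-21.2), np.float64(-81.3)), (286.5, 33, np.float64(-21.2), np.float64(-70.0))]
190 [(394.5, 56, np.float64(-21.3), np.float64(31.0)), (407.5, 17, np.float64(-21.4), np.float64(43.8))]
210 [(271.5, 33, np.float64(-1.5), np.float64(-85.1)), (274.5, 64, np.float64(-1.6), np.float64(-82.2)), (287.5, 31, np.float64(-1.6), np.float64(-69.8))]
210 [(392.5, 49, np.float64(-1.5), np.float64(30.4)), (405.5, 17, np.float64(-1.4), np.float64(43.5))]
bed [ -72.5 -122.1]
bed [-73.5 123.1]
tips [-52.2 -74.2] [-51.   35.5]
thumb top [40.3 70. ]
top jaw tips [-50.5  37.7] [-50.5 -77. ]
```

The caliper frame holds to about 1 mm: the fixed face measures -70.0 against -70, the jaw tips -51 against -50, and the opening is ≈101 mm. Now I lower the tube, feel for the fixed jaw, set it down and release.

```bash
cat >> h.py <<'E'
yw=np.radians(14.5);c0=np.array([.5843,.1727]);RC=np.array([[np.cos(yw),-np.sin(yw)],[np.sin(yw),np.cos(yw)]])
O=[180,0,-165.5]
def W(x,y,z): return [*(c0+RC@[x/1000,y/1000]),z]
def F():
    s=r.sense();f=s['contact_force'];return np.array([*(RC.T@f[:2]),f[2]])
E
python3 - <<'E'
from h import *
r.servo_line(W(-12,-45,.33),O,speed=.15)
r.servo_line(W(-12,-45,.2245),speed=.13); r.wait(.15)
f0=F();print('base',f0,r.sense()['clock'])
y=-45.
while y>-53:
    y-=.5; r.servo_line(W(-12,y,.2245),speed=.01)
    f=F()-f0
    if abs(f[1])>2: break
print('touch y',y,f)
y+=.5; z=.2245
r.servo_line(W(-12,y,z),speed=.01); f1=F()
while z>.220:
    z-=.0005; r.servo_line(W(-12,y,z),speed=.015); f=F()-f1
    if f[2]>3: break
print('down z',z,f,r.sense()['clock'])
r.let_go(); r.wait(.1)
print(F(),r.sense()['opening'],r.sense()['clock'])
r.servo_line(W(-12,y,.33),speed=.2)
r.reach(W(40,71,.33),O)
w=snap('wrist','w2');snap('scene','sc3');print(r.sense()['clock'])
E
```

```text
base [ 0.15803693  0.32103236 -2.75611898] 8.9333
touch y -50.0 [0.77764355 3.77855625 0.53240716]
down z 0.2215 [-0.44406291  1.09030864  5.24518942] 13.1833
[ 0.43587876 -0.23150374  0.75250219] 0.08811145953389046 14.1667
15.5417
```

View pics/w2.png

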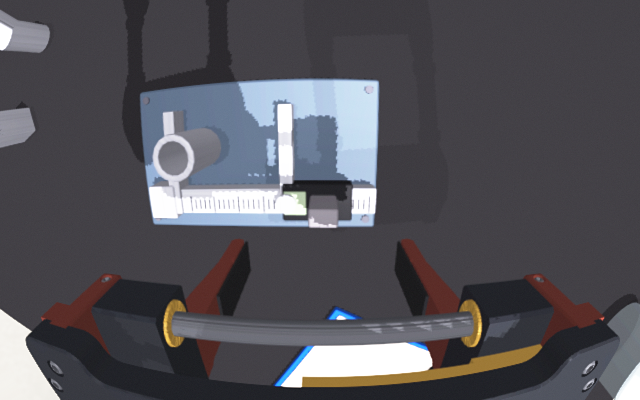

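The tube at (172,157) stands upright against the fixed jaw, clear of the moving jaw at (286,140). The thumb block is at (323,210). Next I pinch the block and close.

```bash
cat >> h.py <<'E'
def Fa(n=5):
    a=[]
    for _ in range(n): r.wait(.02); a.append(F())
    return np.mean(a,0)
E
python3 - <<'E'
from h import *
w=load('w2')
print('thumb',[(RC.T@(onz(w,u,v,.078,1)[:2]-c0)*1000).round(1) for u,v in((309,226),(338,226))])
r.servo_line(W(40,71,.225),speed=.13)
print('free',Fa(),r.sense()['clock'])
r.grab(12); s=r.sense();print('grip',s['opening'],Fa(),s['clock'])
r.servo_line(W(40,20,.225),speed=.03);print('20',Fa().round(2))
r.servo_line(W(40,15,.225),speed=.015);print('15',Fa().round(2))
for i in range(5):
    r.servo_line(W(40,14.5-.5*i,.225),speed=.01);print(14.5-.5*i,Fa().round(2))
print(r.sense()['clock'])
E
```

```text
thumb [array([47.1, 60.2]), array([47.1, 83.4])]
free [-0.02182109  0.07209974  0.34895171] 16.5833
grip 0.023820029357481814 [-0.09239873  1.31835173 -0.32798228] 17.5833
20 [ 0.18  2.22 -1.04]
15 [ 0.48  1.33 -1.51]
14.5 [ 0.24  1.91 -1.49]
14.0 [ 0.31  3.08 -1.79]
13.5 [ 0.13  3.21 -1.7 ]
13.0 [ 0.69  2.46 -1.8 ]
12.5 [ 0.1   2.93 -1.79]
21.8333
```

```bash
python3 - <<'E'
from h import *
y=12.5
while y>8.8:
    y-=.3; r.servo_line(W(40,y,.225),speed=.01); f=Fa(12); tq=r.sense()['torque']
    print(round(y,1),f.round(2),np.round(tq,2),r.sense()['tcp_pos'][:2].round(5))
    if f[1]>4.2: break
print(r.sense()['clock'])
snap('top','t2');w=snap('wrist','w3');a=load('t2')['frame'][120:250,95:255]
cv2.imwrite('pics/v3.png',np.hstack([cv2.resize(a,(480,390),interpolation=2),cv2.resize(w['frame'][40:170,150:256],(318,390),interpolation=2)])[:,:,::-1])
E
```

```text
12.2 [ 0.28  2.74 -1.99] [ 0.58  0.04 -0.  ] [0.61996 0.19453]
11.9 [ 0.63  2.94 -1.88] [0.62 0.11 0.07] [0.62004 0.19424]
11.6 [ 0.37  2.73 -2.38] [ 0.6   0.09 -0.01] [0.62012 0.19393]
11.3 [ 0.62  3.   -2.24] [0.62 0.11 0.02] [0.62018 0.19362]
11.0 [ 0.37  2.87 -2.42] [0.62 0.03 0.02] [0.62027 0.19335]
10.7 [ 0.4   3.34 -2.55] [0.65 0.1  0.  ] [0.62033 0.19312]
10.4 [ 0.3   3.97 -2.73] [ 0.75  0.1  -0.02] [0.62039 0.19286]
10.1 [ 0.59  4.47 -2.84] [ 0.76  0.16 -0.03] [0.62047 0.19257]
25.4333
```

View pics/w3.png

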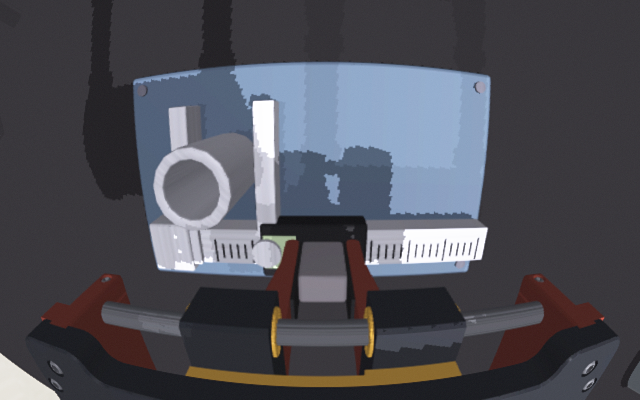

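Contact begins at y≈10.85 and rises at the spring rate, about 1.5 N (≈0.75°) so far. The wrist view shows the jaw at (265,150) against the tube at (192,185). The tube may still have a sub-millimetre gap at the fixed jaw, so I go on in small steps to see whether it slides, then relieve the spring.

```bash
python3 - <<'E'
from h import *
y=10.1
for i in range(3):
    y-=.2; r.servo_line(W(40,y,.225),speed=.01); f=Fa(12)
    print(round(y,1),f.round(2))
    if f[1]>5.2: break
print(r.sense()['clock'])
E
```

```text
9.9 [ 0.45  4.83 -3.21]
9.7 [ 0.63  4.92 -2.69]
9.5 [ 0.37  5.28 -2.8 ]
26.8833
```

```bash
python3 - <<'E'
from h import *
for y in (9.9,10.1,10.25):
    r.servo_line(W(40,y,.225),speed=.01); print(y,Fa(12).round(2),r.sense()['opening'])
print(r.sense()['clock'])
E
```

```text
9.9 [ 0.4   3.09 -3.06] 0.02348254490101646
10.1 [ 0.35  0.43 -3.23] 0.02375681480440629
10.25 [ 0.29 -0.89 -3.19] 0.023636614012440913
28.2333
```

The carriage is only now starting to follow the reversal: its friction first has to unload. I continue until the residual spring force is about 0.6 N, then neutralise the arm force and release.

```bash
python3 - <<'E'
from h import *
y=10.25
for i in range(6):
    y+=.12; r.servo_line(W(40,y,.225),speed=.01); f=Fa(10); print(round(y,2),f.round(2))
    if f[1]<-2.0: break
for i in range(4):
    y-=.1; r.servo_line(W(40,y,.225),speed=.01); f=Fa(6); print('n',round(y,2),f.round(2))
    if f[1]>-.5: break
r.let_go(); r.wait(.1); print(Fa(),r.sense()['clock'])
r.servo_line(W(40,y,.33),speed=.2)
w=snap('wrist','w4');t=snap('top','t4');print(r.sense()['clock'])
cv2.imwrite('pics/v4.png',cv2.resize(w['frame'][60:240,100:400],(800,480),interpolation=2)[:,:,::-1])
E
```

```text
10.37 [ 0.32 -1.27 -3.58]
10.49 [ 0.14 -1.83 -3.61]
10.61 [ 0.59 -2.28 -3.82]
n 10.51 [ 0.18 -1.41 -3.29]
n 10.41 [ 0.35 -1.42 -3.67]
n 10.31 [ 0.44  0.14 -4.2 ]
[0.10758729 0.19907606 0.45791167] 31.7917
32.5667
```

View pics/v4.png

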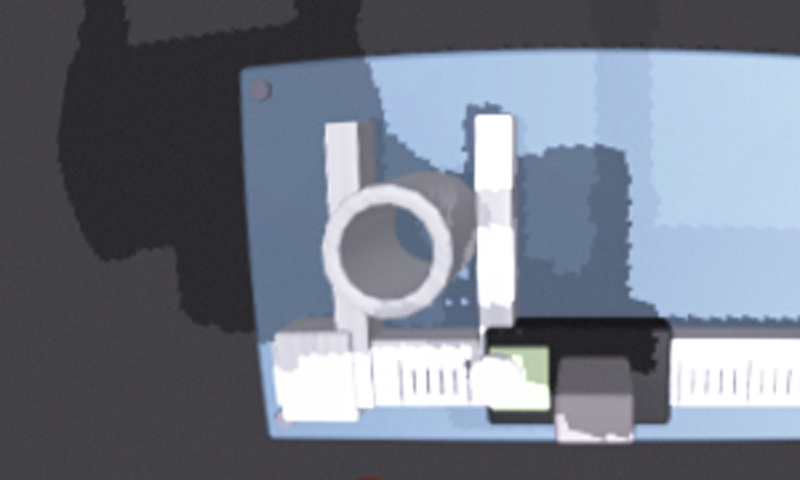

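In the picture the tube stands between the jaws: its ring is at (387,250), with the fixed jaw on the left and the moving jaw face at x≈476. A quick numeric check of the opening and squareness from this frame comes before handing in.

```bash
python3 - <<'E'
from h import *
w=load('w4');g=cv2.GaussianBlur(cv2.cvtColor(w['frame'],cv2.COLOR_RGB2GRAY),(3,3),0).astype(float)
for row in (108,113,118,123,170,176):
    o=[]
    for lo,hi in((228,238),(272,284),(287,300)):
        d=np.abs(np.diff(g[row,lo:hi]));i=d.argmax();u=lo+i+.5
        if 0<i<len(d)-1: a,b,c=d[i-1:i+2]; u+=.5*(a-c)/(a-2*b+c)
        o.append((RC.T@(onz(w,u,row,.034,1)[:2]-c0)*1000).round(1).tolist())
    print(row,o)
E
```

```text
108 [[-46.7, -70.2], [-45.0, -29.8], [-44.7, -17.4]]
113 [[-42.1, -70.1], [-40.5, -29.9], [-40.2, -17.4]]
118 [[-37.5, -70.1], [-36.0, -29.9], [-35.8, -17.3]]
123 [[-33.0, -70.2], [-31.6, -30.1], [-31.3, -17.3]]
170 [[10.6, -70.6], [11.2, -30.1], [11.3, -17.3]]
176 [[16.3, -71.5], [16.8, -29.6], [16.9, -18.3]]
```

Gap 40.2 mm and the jaws are parallel, so the job is ready to hand in.

```bash
python3 -c "
from h import *
print(r.hand_in(), r.sense()['clock'])"
```

```text
the job is handed in; nothing more can be done
the job is handed in; nothing more can be done
```

The job is handed in at about 33 s: the steel tube stands upright on the caliper bed with both jaws closed on it (gap measured about 40 mm, jaws parallel in the image), and the gripper is open and clear; closing cocked the sprung jaw by an estimated 1.2° at most before I eased it back to about 0.3°, and the hand-in returned no verdict.

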